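Lock a T-stop in a slotted jig and push the offcut home

ROBOT

A 6-joint arm with a two-finger parallel gripper is mounted at the origin on a cart in front of the work surface, level with it; the furniture and walls round the work are solid. World frame = base frame: x ahead of the robot, y to its left, z up, the work surface at z = 0. Lengths are in mm, angles in rad, forces in N, time in s.
With the tool pointing down it reaches from about 350 to 975 mm from the base axis. Payload 7.1 kg.
Tool frame: the origin (TCP) lies midway between the tips of the shut fingers; the grasp point (between the pads) lies pinch_z behind it (pinch_z is the distance from the TCP to the grasp point, in mm); z points along the fingers, y is the line along which they close (so a half turn about z gives the same grasp; the last joint's range is limited). The gripper opens to 88 mm and grips with 3 to 60 N. Pads are 20 mm wide; open, the fingers measure 115 mm over their backs; the gripper's body (75 mm by 178 mm) begins 61 mm behind the grasp point.
Start: joints at [-1.23, 0.423, 1.63, -0, 1.089, -0.019], TCP at [220.071, -584.956, 222.675] pointing down, gripper open.
Joint ranges: [-3, 3], [-0.9, 2.11], [0.09, 2.58], [-1.31, 4.45], [0.11, 2.69], [-2.54, 2.54]. Speed limits (rad/s): [2.39, 2.39, 3.01, 3.14, 3.14, 3.14].

INTERFACE

Orientations are given as a rotation vector (axis times angle).
In Python, from workcell import get_obs, get_image, close_job, pinch_z gives the robot as it stands.
- The arm moves only by the tool jog_arm, never from a script. Its argument "commands" is a list of rows, each a list of 3 entries, a list of its own where there are three numbers: the gripper command: -1 is shut, 1 is fully open, values between are in proportion, then the shift along the tool's x, y, z as a fraction of full scale, then the turn, a rotation vector about the tool's x, y, z as a fraction of full scale. In form: [[gripper, [tx, ty, tz], [rx, ry, rz]], ...]. A call has 1 to 10 rows; each row shifts and turns the commanded pose from where the row before left it, along the tool's axes as they then stand; what a row does not reach is not made up. Full scale, the value 1, is 0.1 m for a shift and 45 degrees for a turn. A row lasts 1/10 s, in which the tool goes at most 50 mm and 8.59 degrees, less where a joint would pass 70% of its speed; a pose out of reach is approached as far as the arm can. A call with a number of a shift or a turn outside -1 to 1 is refused whole. A call with a gripper value outside its range is refused whole. The fingers move at their own pace and stop on an object; the grip force is fixed at half the most. Time passes only in rows, so rows that do not move let the fingers close. It gives the time, the measured TCP pose, the force, the opening and the grip force at its end, in the units of the state.
- get_obs(): the state, without advancing time (a new reading comes with each control period).
- get_image(name): name is "side" or "top"; returns a dict with "image" (400x640x3 uint8, blue, green, red), "z_map" (400x640 float32, mm along the optical axis (not along the pixel's ray), 0 where there is no reading), "intrinsics" (3x3 intrinsics, pixels), "k1" (the pictures are not rectified: a ray, as slopes to the right and down, at radius r is drawn at 1 + k1 r^2 times it, then the intrinsics apply), "eye" and "orientation" of the camera in the world. Camera axes: x right, y down, z forward; pixel columns grow to the right and rows downward; lengths in mm; the calibration is good to about 2 mm. A picture is of the moment at which its call begins.
- close_job(): hands the job in; it is judged then, once.
The state is a dict: "t": time; "qpos": joint angles; "qvel": joint speeds; "joint_torque": joint torques, N m; "ee_pos": TCP position; "orientation": TCP orientation; "ft_force": force on the tool from outside, world axes, zero at the start; "moment": the same for the moment, N m; "width": finger opening in mm; "grasp_force": force on a finger pad.
Only numpy, scipy, OpenCV 4.12 (cv2) and the standard library are available. Lean on these libraries where they do the work, as an engineer would, in place of code of your own. Each camera call takes 0.05 s, during which the arm holds its last target. There are 200 camera calls.

TASK

Take the red T-stop from its wooden rest block, pass its foot down through the slot of the jig plate until the black collar sits on the plate, and turn it a quarter turn so the foot lies across beneath the slot and cannot come out. Then slide the locked stop along the slot so that it, not the gripper, pushes the pine offcut fully home against the dark fence, and let go with the stop still touching the offcut. Be gentle: feel for the slot instead of forcing the foot, and leave the tape measure, the roll of tape and the hex keys where they are.

Things in the scene. Friction and masses are not known exactly. Their poses are not given: they have to be found in the camera images.
- t_stop: Loose T-stop, 120 g, upright in the rest block. Origin: centre of its red grip bar, 34 mm (own x) by 14 mm (own y) by 44 mm tall (own z, up); grip it across the 14 mm. Below the bar a round black collar, 44 mm diameter, from 22 to 30 mm below the origin, then a steel neck of 8 mm diameter, then the T-foot.
- stop_foot (a point): Centre of the stop's flat underside, 46 mm below the stop's origin; axes as the stop. The steel T-foot is 30 mm long (own y), 9 mm wide (own x), 7 mm thick; its top is 9 mm below the collar's underside.
- rest_block: Fixed wooden block, 66 x 66 x 22 mm, with an 18 mm deep pocket, 14 mm (own x) by 35 mm (own y), that holds the T-foot; the collar sits on its top. Origin: centre of its underside; z up.
- jig: Fixed plywood jig base, 130 mm (own x) by 260 mm (own y), 30 mm high with its 5 mm aluminium slot plate; hollow 16 mm deep, 64 mm wide below the plate. The plate lies on rubber pads that give 1 mm per 10 N of downward push. Origin: centre of its underside; own y runs along the slot towards the dark fence. Tracking follows the base, not the plate.
- slot_nominal (a point): On the plate's top, middle of the jig base; jig axes. The slot, 11.2 mm wide, runs along y from -95 to +95 mm of here, but the plate has side play: it stands, stiffly, up to 12 mm either way in x, so the slot must be found by feel or eye. The foot drops through within 1.1 mm of its centre line, else it meets flat plate. With collar on plate the foot has 4 mm of vertical play for turning.
- fence_face (a point): Middle of the fence's face at plate height, 105 mm from the jig's centre along jig y; jig axes. The fence spans the jig's full width, 32 mm higher than the plate.
- offcut: Loose pine offcut, 44 x 110 x 40 mm, 120 g. Origin: centre of its underside. Lies across the slot on the plate, its 44 mm (own x) nearly along the slot, 20 to 45 mm short of the fence. Home against the fence its origin is at jig y = +83 mm, and the collar touches it with the stop at jig y = +39 mm.
- tape_measure: Bystander: yellow tape measure, 39 x 78 x 70 mm, origin at the centre of its underside. Leave alone.
- electrical_tape: Bystander: roll of black tape, 58 mm diameter, 19 mm high, origin at the centre of its underside. Leave alone.
- hex_key_set: Bystander: red folding hex key set, 31 x 90 x 24 mm, origin at the centre of its underside. Leave alone.

How it is judged (in metres and radians):
On the way, in this order (a step that is already met when the one before it is completed fails the run):
1. the foot is through the slot, still along it, collar on the plate (within 4.5 mm) (z of t_stop in the frame of jig between 0.055 and 0.0645 m and x of t_stop in the frame of jig between -0.018 and 0.018 m and angle between t_stop's own z axis and vertical below 0.15 rad and angle between the y axis of t_stop and the y axis of jig, either way round below 0.3 rad), for 0.1 s.
2. the stop is turned a quarter turn (within 0.3 rad) with its foot beneath the plate (z of t_stop in the frame of jig between 0.055 and 0.0645 m and x of t_stop in the frame of jig between -0.018 and 0.018 m and angle between t_stop's own z axis and vertical below 0.15 rad and angle between the y axis of t_stop and the x axis of jig, either way round below 0.3 rad), for 0.2 s.
At the end, for the whole second after the job is handed in: Stop released, upright in the slot, collar within 4.5 mm of the plate, foot across beneath the slot (within 0.3 rad); offcut flat and square against the fence (within 3 mm); stop within 3.5 mm of touching it; both at rest (all of step 2 and y of t_stop in the frame of jig between 0.0355 and 0.0425 m and y of offcut in the frame of jig between 0.08 and 0.0855 m and angle between the x axis of offcut and the y axis of jig, either way round below 0.06 rad and z of offcut in the frame of jig between 0.027 and 0.033 m and angle between offcut's own z axis and vertical below 0.06 rad and linear speed of each of t_stop, offcut below 0.01 m/s).
It fails at once if the stop is forced against the jig with more than 40 N (contact force between t_stop and jig above 40 N).
It fails at once if the offcut is pressed with more than 30 N against the fence or plate (contact force between offcut and jig above 30 N).
It fails at once if the gripper itself pushes the offcut (over 4 N) (contact force between any of the fingers, the arm and offcut above 4 N).
It fails at once if the tape measure, tape roll or hex keys are moved more than 25 mm (distance of any of tape_measure, electrical_tape, hex_key_set from where it was at the start of the episode above 0.025 m).
It also fails if it takes over 72 s, if anything falls off the work surface, if the arm or the gripper's body presses on something with over 40 N, if the wrist force passes 120 N, or if a joint passes its speed limit or range.

## Working session

There is one attempt and no reset: what is moved stays moved. The work goes in short steps, Python scripts to look and compute and a tool call to move; the robot and the scene stay as the last step left them, time stands still between calls to the robot, and variables do not carry over. Pictures are saved under pics/ and viewed, at most 10 in all, crops included, and the job is handed in when it is done.

Besides the shell and the picture viewer there is one more tool, called after ">>>" in YAML: its name, and indented under it one key for each argument. jog_arm: Moves the arm, as the interface text tells. Its arguments: {"type":"object","properties":{"commands":{"type":"array","items":{"type":"array"}}},"required":["commands"]}

```bash
mkdir -p pics; ls; cat > h.py <<'E'
import numpy as np, cv2
from scipy.spatial.transform import Rotation as R
from workcell import get_obs, get_image, close_job, pinch_z
def pts(d):
    """world xyz for every pixel (NaN where no depth)"""
    K=np.array(d["intrinsics"],float); z=d["z_map"].astype(float)
    v,u=np.mgrid[0:400,0:640]
    dist=np.array([d["k1"],0,0,0,0],float)
    n=cv2.undistortPoints(np.stack([u.ravel(),v.ravel()],1).astype(float)[:,None],K,dist)[:,0].reshape(400,640,2)
    P=np.dstack([n[...,0]*z,n[...,1]*z,z]); P[z==0]=np.nan
    o=np.array(d["orientation"],float)
    M=o if o.shape==(3,3) else R.from_rotvec(o).as_matrix()
    return P@M.T+np.array(d["eye"],float)
E
python3 - <<'E'
from h import *
for n in("top","side"):
    d=get_image(n); cv2.imwrite(f"pics/{n}0.png",d["image"]); np.save(f"{n}0.npy",pts(d)); print(n,d["eye"],d["orientation"],d["k1"],d["intrinsics"])
o=get_obs(); print(o, pinch_z)
E
```

```text
pics
top [326.25734036 147.79858437 915.52258226] [-2.1762411   2.00827582 -0.23227662] -0.013698293375824159 [[420.06942276   0.         327.97721808]
 [  0.         420.06942276 194.07920582]
 [  0.           0.           1.        ]]
side [250.59338651 908.46492301 775.37181453] [-0.48600085  2.69749147 -1.22215237] -0.027324410307854385 [[506.70379178   0.         318.12639557]
 [  0.         506.70379178 192.67051899]
 [  0.           0.           1.        ]]
{'t': 0.1, 'qpos': array([-1.23002463e+00,  4.23743470e-01,  1.63058754e+00,  1.99368818e-06,
        1.08859980e+00, -1.90004958e-02]), 'qvel': array([ 0.00026535, -0.00149536, -0.0019562 , -0.00060525,  0.00034278,
       -0.00160705]), 'joint_torque': array([ 1.77076640e-05, -5.45610130e+01, -2.74324358e+01,  6.44604745e-02,
        1.89116865e-02, -1.92959504e-05]), 'ee_pos': array([ 219.89901108, -584.51566705,  222.00274218]), 'orientation': array([-3.08960056e+00, -5.61848118e-01,  3.33842502e-04]), 'ft_force': array([ 0.46557581, -1.17410813, -0.23110962]), 'moment': array([-0.01769351,  0.02053454,  0.00050502]), 'grasp_force': 0.0, 'width': 87.84259694936446} 18.700000000000003
```

View pics/top0.png

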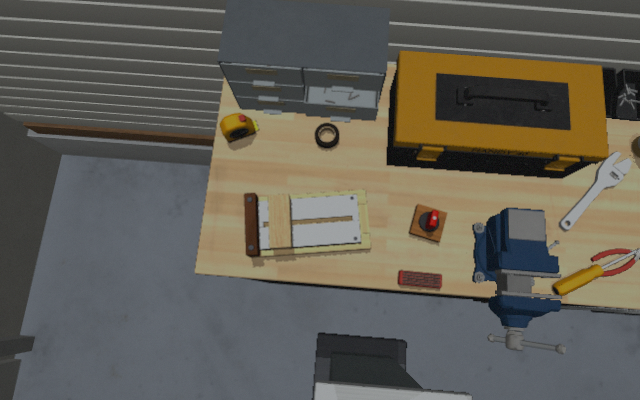

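View pics/side0.png

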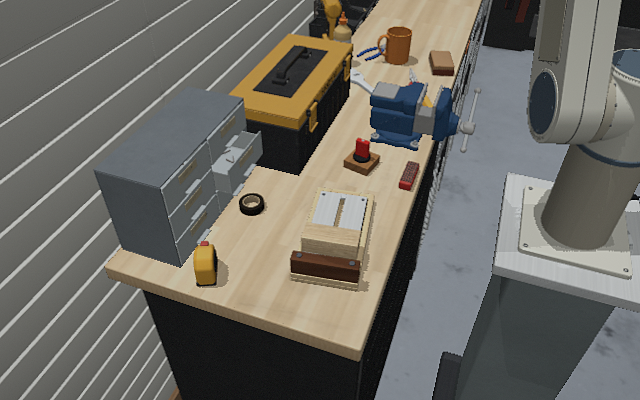

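The top view shows the jig at pixels (245–370, 190–255), with the dark fence at its left end (252,224), the offcut at (280,222) and the slot along row ~220. The T-stop is in its block at (432,221) and the hex keys are at (420,279). Next I'll measure these.

```bash
cat > m.py <<'E'
from h import *
def rect(p):
    (c,s,a)=cv2.minAreaRect(p.astype(np.float32)); return np.round(c,1),np.round(s,1),round(a,1)
def meas(n,P,img):
    b,g,r=[img[...,i].astype(int) for i in range(3)]
    ok=np.isfinite(P[...,2])
    X,Y,Z=P[...,0],P[...,1],P[...,2]
    win=np.zeros((400,640),bool)
    if n=="top": win[185:260,240:376]=1
    else: win[180:290,285:380]=1
    def rep(name,m):
        m=m.astype(np.uint8); k,l,st,_=cv2.connectedComponentsWithStats(m)
        if k<2: print(n,name,"none");return None
        i=1+np.argmax(st[1:,4]); q=P[l==i]; q=q[np.isfinite(q[:,2])]
        print(n,name,len(q),rect(q[:,:2]),"z",np.round(np.median(q[:,2]),1)); return q
    rep("base",win&ok&(Z>15)&(Z<45)); 
    rep("fence",win&ok&(Z>50)&(Z<85)&(r<130)&(r>g+15))
    rep("offcut",win&ok&(Z>60)&(Z<80)&(r>150))
    rep("plate",win&ok&(Z>22)&(Z<40)&(abs(r-b)<18)&(r>150))
    red=ok&(r>120)&(g<70)&(b<80)&(Z>20)&(Z<100)
    w2=np.zeros_like(win)
    if n=="top": w2[200:250,400:455]=1
    else: w2[130:180,335:390]=1
    rep("bar",red&w2); rep("bartop",red&w2&(Z>72))
    rep("block",w2&ok&(Z>15)&(Z<29)&(r>g+15)&(g>50))
if __name__=="__main__":
    for n in("top","side"): meas(n,np.load(n+"0.npy"),cv2.imread(f"pics/{n}0.png"))
    a=cv2.imread("pics/top0.png")[180:265,235:460]; a=cv2.resize(a,None,fx=3.5,fy=3.5,interpolation=cv2.INTER_CUBIC)
    c=cv2.imread("pics/side0.png")[125:290,280:420]; c=cv2.resize(c,None,fx=3.5,fy=3.5,interpolation=cv2.INTER_CUBIC)
    cv2.imwrite("pics/c1.png",a); cv2.imwrite("pics/c2.png",c)
E
python3 m.py
```

```text
top base 5070 (array([470.7, 204.3]), array([130.8, 258. ]), 8.8) z 28.3
top fence 640 (array([453.2, 319.4]), array([128.5,  23.9]), 8.9) z 61.4
top offcut 1060 (array([463.4, 262. ]), array([107. ,  43.4]), 8.0) z 69.2
top plate 2613 (array([479.5, 166.4]), array([102.8, 141.9]), 8.8) z 29.2
top bar 79 (array([500.4, -58. ]), array([19.3, 47.1]), 58.6) z 72.7
top bartop 27 (array([486.4, -51.6]), array([ 9.8, 17.5]), 79.7) z 73.4
top block 578 (array([491.4, -54. ]), array([66.4, 67. ]), 76.9) z 21.2
side base 3262 (array([468.7, 202. ]), array([130.3, 264.7]), 8.7) z 30.1
side fence 862 (array([451.3, 318.4]), array([129.5,  27.2]), 9.2) z 62.4
side offcut 933 (array([460.8, 258.8]), array([109. ,  46.9]), 7.7) z 70.9
side plate 1421 (array([479.1, 145.4]), array([103.6, 108.9]), 8.8) z 30.8
side bar 34 (array([490.6, -53. ]), array([13.5, 31.2]), 76.0) z 73.9
side bartop 17 (array([483.9, -50.5]), array([13.6, 11.3]), 37.9) z 74.0
side block 284 (array([489.3, -57. ]), array([70.6, 68.5]), 76.4) z 22.6
```

View pics/c1.png

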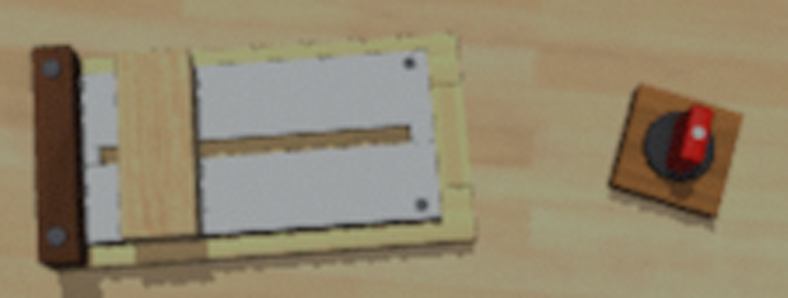

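The enlarged crop shows the slot at crop rows 130–160, between columns 100 and 410. The red bar runs from (683,165) to (700,110), parallel to the block's edge.

```bash
python3 - <<'E'
from h import *
for n in("top","side"):
    P=np.load(n+"0.npy"); im=cv2.imread(f"pics/{n}0.png").astype(int); b,g,r=im[...,0],im[...,1],im[...,2]
    a=np.radians(8.8); c=np.array([470,203.5]) if n=="top" else np.array([469,201.5])
    ex=np.array([np.cos(a),np.sin(a)]); ey=np.array([-np.sin(a),np.cos(a)])
    q=P[...,:2]-c; X=q@ex; Y=q@ey; Z=P[...,2]
    # slot points: darker/lower within plate
    m=(abs(X)<30)&(Y>-95)&(Y<15)&(Z>5)&(Z<40)&(r-b>25)
    print(n,"slot n",m.sum(),"x-med",np.median(X[m]),"z",np.median(Z[m]),np.percentile(Y[m],[1,99]),"fit",np.polyfit(Y[m],X[m],1))
    for y0 in range(-90,15,15):
        k=m&(abs(Y-y0)<7.5); print(y0,np.round([X[k].min(),X[k].mean(),X[k].max()],1),round(np.median(Z[k]),1),end=" | ")
    pl=(abs(X)<65)&(Y>-85)&(Y<15)&(Z>20)&(Z<40)&(abs(r-b)<18)&(r>150)
    print("\nplate x",np.percentile(X[pl],[.5,99.5]))
    for lo,hi in((15,29),):
        ba=(abs(X)<80)&(Y>-100)&(Y<20)&(Z>15)&(Z<40); print("base x",np.percentile(X[ba],[.3,99.7]))
    oc=(Z>62)&(Z<80)&(r>150)&(abs(X)<80)&(Y>0)&(Y<95); print("offcut Y",np.percentile(Y[oc],[1,99]))
    f=(Z>50)&(Z<80)&(r<130)&(abs(X)<70)&(Y>95)&(Y<140); print("fence Y",np.percentile(Y[f],[1,99]))
P=np.load("top0.npy"); x,y,z=P[...,0],P[...,1],P[...,2]
for y0 in range(-240,-90,20):
    k=(abs(y-y0)<10)&(x>380)&(x<600); print(y0,np.round(np.nanmax(z[k])),end="; ")
k=(x>580)&(x<700)&(y>-200)&(y<250)&(z>40); print("\nfar tall: minx",np.nanmin(x[k]))
# bar: direct colour on top image
im=cv2.imread("pics/top0.png").astype(int); k=np.zeros((400,640),bool);k[200:250,400:455]=1
k&=(im[...,2]>120)&(im[...,1]<90)&(im[...,0]<90)
v,u=np.nonzero(k)
for i in range(0,len(u),6): print(u[i],v[i],np.round(P[v[i],u[i]],0),end=" ")
E
```

```text
top slot n 222 x-med 5.988294976254725 z 8.314906051302728 [-93.77800361  13.6066125 ] fit [-2.83281391e-03  5.59589666e+00]
-90 [ 1.3  5.6 10.2] 8.6 | -75 [2.5 6.3 9.9] 7.7 | -60 [ 0.9  5.4 10.6] 8.6 | -45 [ 0.4  5.8 10. ] 8.6 | -30 [ 0.9  6.  10.5] 7.7 | -15 [0.9 5.4 9.8] 8.2 | 0 [ 1.   5.7 10.6] 8.3 | 
plate x [-46.97868918  53.07397108]
base x [-64.28114402  65.01409537]
offcut Y [37.67867387 79.11794226]
fence Y [104.61643924 128.20940594]
side slot n 103 x-med 4.005187697882794 z 9.848866743017766 [-93.6052866  -25.50760777] fit [0.00871238 4.46728632]
-90 [-0.5  3.5  7.9] 9.6 | -75 [-2.   4.4  8.8] 10.2 | -60 [-1.6  3.6  8.5] 9.9 | -45 [-1.2  4.1  8. ] 10.0 | -30 [-1.3  4.2  9.1] 9.5 | Traceback (most recent call last):
  File "<stdin>", line 11, in <module>
    return umr_minimum(a, axis, None, out, keepdims, initial, where)
ValueError: zero-size array to reduction operation minimum which has no identity
```

```bash
python3 - <<'E'
from h import *
def hit(n,zt):
    d=get_image(n); d["z_map"]=np.ones((400,640)); Q=pts(d); e=np.array(d["eye"]); r=Q-e
    return e+r*((zt-e[2])/r[...,2])[...,None], d["image"].astype(int)
for n,zp,c in(("top",29,[470,203.5]),("side",30.5,[469,201.5])):
    P,im=hit(n,zp); b,r=im[...,0],im[...,2]
    a=np.radians(8.8); ex=np.array([np.cos(a),np.sin(a)]); ey=np.array([-np.sin(a),np.cos(a)])
    q=P[...,:2]-c; X=q@ex; Y=q@ey
    for ys in((-88,-65),(-65,-45),(-45,-25),(-25,10)):
        k=(Y>ys[0])&(Y<ys[1])&(abs(X)<25); pr=[]
        for x0 in range(-6,18): 
            kk=k&(abs(X-x0)<1.2); pr.append(int(im[...,0][kk].mean()) if kk.any() else -1)
        print(n,ys,pr)
P=np.load("top0.npy"); x,y,z=P[...,0],P[...,1],P[...,2]
for y0 in range(-240,-90,20):
    k=(abs(y-y0)<10)&(x>380)&(x<600); print(y0,np.round(np.nanmax(z[k])),end="; ")
for n in("top","side"):
    P,im=hit(n,73 if n=="top" else 74); D=np.load(n+"0.npy")
    Q,_=hit(n,74)
    k=(im[...,2]>100)&(im[...,1]<80)&(im[...,0]<80)&(P[...,0]>450)&(P[...,0]<540)&(abs(P[...,1]+60)<40)
    v,u=np.nonzero(k); t=k&(D[...,2]>69)&(D[...,2]<78)
    print("\n",n,k.sum(),t.sum(),cv2.minAreaRect(D[t][:,:2].astype(np.float32)),D[t][:,:2].mean(0)); 
    print(np.round(D[t][::2]).astype(int).tolist())
E
```

```text
top (-88, -65) [162, 159, 140, 127, 101, 79, 74, 70, 70, 71, 72, 70, 70, 88, 106, 137, 150, 159, 162, 162, 163, 163, 162, 162]
top (-65, -45) [162, 156, 135, 124, 93, 83, 73, 72, 72, 73, 74, 72, 68, 79, 103, 136, 144, 161, 163, 163, 164, 163, 162, 163]
top (-45, -25) [163, 155, 147, 124, 108, 85, 75, 74, 75, 75, 74, 73, 67, 77, 118, 134, 153, 162, 162, 163, 162, 162, 162, 163]
top (-25, 10) [162, 157, 140, 124, 100, 83, 75, 74, 74, 74, 74, 72, 69, 84, 108, 136, 148, 161, 163, 163, 163, 162, 162, 163]
side (-88, -65) [191, 169, 137, 114, 83, 77, 75, 79, 81, 82, 77, 73, 104, 151, 176, 191, 195, 192, 189, 188, 188, 189, 189, 190]
side (-65, -45) [189, 175, 155, 126, 103, 88, 88, 92, 93, 96, 92, 82, 95, 144, 177, 187, 193, 191, 188, 187, 187, 188, 189, 189]
side (-45, -25) [195, 180, 163, 130, 109, 96, 94, 95, 97, 98, 90, 82, 106, 136, 172, 185, 191, 190, 188, 187, 187, 188, 189, 190]
side (-25, 10) [171, 165, 150, 135, 120, 111, 112, 113, 114, 115, 111, 102, 110, 144, 160, 168, 170, 170, 168, 168, 169, 168, 169, 168]
-240 140.0; -220 139.0; -200 139.0; -180 138.0; -160 138.0; -140 5.0; 
[... 666 characters left out ...]
-46, 73], [483, -50, 74], [483, -54, 74], [481, -46, 73], [481, -50, 75], [481, -54, 73], [479, -47, 70], [479, -50, 73], [479, -54, 73], [477, -48, 73], [477, -52, 73], [478, -57, 72]]

 side 109 45 ((489.29876708984375, -52.631282806396484), (13.521524429321289, 33.993228912353516), 75.9976577758789) [489.14321925 -52.01263389]
[[504, -63, 72], [505, -59, 72], [499, -53, 78], [506, -53, 73], [501, -53, 74], [496, -54, 75], [499, -48, 75], [496, -54, 71], [487, -56, 73], [482, -58, 73], [500, -52, 69], [492, -50, 72], [487, -47, 76], [483, -50, 75], [478, -53, 74], [474, -55, 74], [490, -51, 69], [484, -47, 74], [480, -48, 74], [475, -50, 74], [484, -49, 70], [479, -48, 72], [474, -45, 75]]
```

```bash
python3 - <<'E'
from h import *
P=np.load("top0.npy"); x,y,z=P[...,0],P[...,1],P[...,2]
a=np.radians(-103); t=np.array([np.cos(a),np.sin(a)]); s=np.array([-t[1],t[0]])
for hz in (30,60,80,110):
    k=(z>hz)&(x>350)&(x<650)&(y>-260)&(y<-110)
    q=np.stack([x[k]-491,y[k]+53],1); A=q@t; B=q@s
    print(hz,"nearest along tool y in body width:",A[abs(B)<45].min() if (abs(B)<45).any() else None)
o=get_obs(); print(o["t"],o["ee_pos"],o["orientation"])
E
```

```text
30 nearest along tool y in body width: 114.39266809361003
60 nearest along tool y in body width: 114.39266809361003
80 nearest along tool y in body width: 115.62256129585366
110 nearest along tool y in body width: 119.21015272304129
0.4 [ 220.0537105  -584.86747808  222.54679703] [-3.09062583e+00 -5.62107701e-01  6.64754685e-05]
```

>>> jog_arm:
  commands:
    - [1,[0,0,0],[0,0,0.187]]
    - [1,[0,0,0],[0,0,0.187]]
    - [1,[0,0,0],[0,0,0.187]]
    - [1,[0,0,0],[0,0,0.187]]
    - [1,[0.096,-0.386,0],[0,0,0]]
    - [1,[0.096,-0.386,0],[0,0,0]]
    - [1,[0.096,-0.386,0],[0,0,0]]
    - [1,[0.096,-0.386,0],[0,0,0]]
    - [1,[0.096,-0.386,0],[0,0,0]]
    - [1,[0.096,-0.386,0],[0,0,0]]

```text
t: 1.4
ee_pos: [329.0, -370.9, 222.8]
orientation: [3.121, -0.357, 0.001]
ft_force: [0.6, -0.6, 0.4]
width: 88.0
grasp_force: 0.0
```

>>> jog_arm:
  commands:
    - [1,[0.096,-0.386,0],[0,0,0]]
    - [1,[0.096,-0.386,0],[0,0,0]]
    - [1,[0.096,-0.386,0],[0,0,0]]
    - [1,[0.096,-0.386,0],[0,0,0]]
    - [1,[0.096,-0.386,0],[0,0,0]]
    - [1,[0.096,-0.386,0],[0,0,0]]
    - [1,[0.096,-0.386,0],[0,0,0]]
    - [1,[0.096,-0.386,0],[0,0,0]]
    - [1,[0.096,-0.386,0],[0,0,0]]
    - [1,[0,0,0],[0,0,0]]

```text
t: 2.4
ee_pos: [492.9, -50.2, 223.0]
orientation: [-3.121, 0.35, -0.003]
ft_force: [-1.5, -1.3, 0.6]
width: 87.9
grasp_force: 0.0
```

```bash
cat >> h.py <<'E'
def to(x,y,z,toolx):
    """print the tool-frame shift (mm) and rz (deg) from the measured pose to TCP x,y,z with tool x at world yaw toolx"""
    o=get_obs(); M=R.from_rotvec(o["orientation"]).as_matrix()
    yaw=np.degrees(np.arctan2(M[1,0],M[0,0])); d=np.array([x,y,z])-o["ee_pos"]
    print("t",round(o["t"],2),"pos",np.round(o["ee_pos"],1),"yaw",round(yaw,2),"tilt",np.round(M[:2,2],4),"q6",round(o["qpos"][5],2),"F",np.round(o["ft_force"],1),"w",round(o["width"],1))
    print("shift",np.round(d@M,1),"rz",round(-(toolx-yaw),2))
E
python3 -c "
from h import *
to(491,-53,38,-13)"
```

```text
t 2.4 pos [492.9 -50.2 223. ] yaw -12.81 tilt [0.0017 0.0006] q6 1.67 F [-1.5 -1.3  0.6] w 87.9
shift [ -1.5   3.4 185. ] rz 0.19
```

>>> jog_arm:
  commands:
    - [1,[-0.015,0.03,0.3],[0,0,0]]
    - [1,[0,0,0.3],[0,0,0]]
    - [1,[0,0,0.3],[0,0,0]]
    - [1,[0,0,0.3],[0,0,0]]
    - [1,[0,0,0.3],[0,0,0]]
    - [1,[0,0,0.2],[0,0,0]]
    - [1,[0,0,0.15],[0,0,0]]
    - [1,[0,0,0],[0,0,0]]

```text
t: 3.2
ee_pos: [487.2, -56.4, 36.1]
orientation: [3.121, -0.358, -0.006]
ft_force: [-0.3, -0.4, -0.8]
width: 87.8
grasp_force: 0.0
```

```bash
python3 -c "
from h import *
to(491,-53,38,-13)
for n in('side','top'):
    d=get_image(n); i=d['image']; i=i[110:190,310:420] if n=='side' else i[185:265,385:495]
    cv2.imwrite('pics/g_%s.png'%n,cv2.resize(i,None,fx=3.5,fy=3.5,interpolation=2))
a=np.hstack([cv2.imread('pics/g_side.png'),cv2.imread('pics/g_top.png')]);cv2.imwrite('pics/g.png',a)"
```

```text
t 3.2 pos [487.2 -56.4  36.1] yaw -13.08 tilt [-0.0038  0.0004] q6 1.66 F [-0.3 -0.4 -0.8] w 87.8
shift [ 2.9 -4.2 -2. ] rz -0.08
```

View pics/g.png

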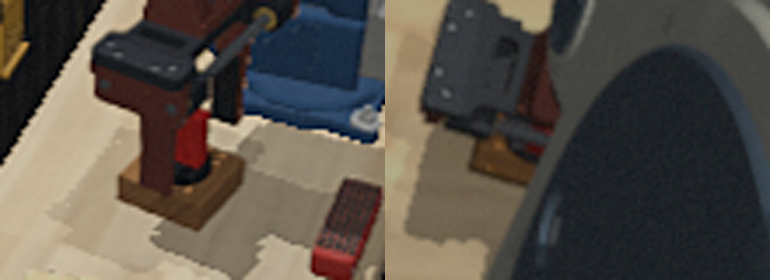

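The fingers straddle the red bar, which stands at about (190,140) in the crop, with the tips just above the collar. I'll let the arm settle and correct before closing.

>>> jog_arm:
  commands:
    - [1,[0,0,0],[0,0,0]]
    - [1,[0,0,0],[0,0,0]]

```text
t: 3.5
ee_pos: [489.6, -56.2, 38.7]
orientation: [3.121, -0.357, 0.003]
ft_force: [0.3, -0.3, -0.2]
width: 87.6
grasp_force: 0.0
```

```bash
python3 -c "
from h import *
to(491,-53,38,-13)"
```

```text
t 3.5 pos [489.6 -56.2  38.7] yaw -13.05 tilt [ 0.0018 -0.0003] q6 1.66 F [ 0.3 -0.3 -0.2] w 87.6
shift [ 0.7 -3.4  0.7] rz -0.05
```

>>> jog_arm:
  commands:
    - [1,[0.01,-0.033,0],[0,0,0]]
    - [0,[0,0,0],[0,0,0]]
    - [-0.4,[0,0,0],[0,0,0]]
    - [-0.6,[0,0,0],[0,0,0]]
    - [-0.65,[0,0,0],[0,0,0]]
    - [-0.8,[0,0,0],[0,0,0]]
    - [-1,[0,0,0],[0,0,0]]
    - [-1,[0,0,0],[0,0,0]]
    - [-1,[0,0,0],[0,0,0]]
    - [-1,[0,0,0],[0,0,0]]

```text
t: 4.5
ee_pos: [490.6, -53.0, 37.7]
orientation: [3.121, -0.357, -0.0]
ft_force: [-0.3, -0.0, -0.2]
width: 19.1
grasp_force: 0.0
```

>>> jog_arm:
  commands:
    - [-1,[0,0,0],[0,0,0]]
    - [-1,[0,0,0],[0,0,0]]
    - [-1,[0,0,0],[0,0,0]]
    - [-1,[0,0,0],[0,0,0]]

```text
t: 4.9
ee_pos: [490.5, -53.3, 37.6]
orientation: [3.121, -0.357, -0.0]
ft_force: [0.3, -5.9, -0.8]
width: 13.9
grasp_force: 30.0
```

>>> jog_arm:
  commands:
    - [-1,[0,0,-0.05],[0,0,0]]
    - [-1,[0,0,-0.15],[0,0,0]]
    - [-1,[0,0,-0.25],[0,0,0]]
    - [-1,[0,0,-0.25],[0,0,0]]
    - [-1,[0,0,0],[0,0,0]]
    - [-1,[0,0,0],[0,0,0]]

```text
t: 5.5
ee_pos: [490.9, -52.7, 108.0]
orientation: [-3.121, 0.357, -0.002]
ft_force: [0.2, 0.1, -1.3]
width: 14.0
grasp_force: 30.0
```

```bash
python3 -c "
from h import *
a=np.radians(8.8); c=np.array([469.5,202.5]); ex=np.array([np.cos(a),np.sin(a)]); ey=np.array([-np.sin(a),np.cos(a)])
p=c+2.8*ex-40*ey; print(p); to(*p,90,8.8)"
```

```text
[478.38647292 163.39922508]
t 5.5 pos [490.9 -52.7 108. ] yaw -13.05 tilt [0.0014 0.0002] q6 1.67 F [ 0.2  0.1 -1.3] w 14.0
shift [ -61.  -207.7   18. ] rz -21.85
```

>>> jog_arm:
  commands:
    - [-1,[-0.102,-0.346,0],[0,0,0]]
    - [-1,[-0.102,-0.346,0],[0,0,0]]
    - [-1,[-0.102,-0.346,0],[0,0,0]]
    - [-1,[-0.102,-0.346,0],[0,0,0]]
    - [-1,[-0.102,-0.346,0],[0,0,0]]
    - [-1,[-0.1,-0.346,0],[0,0,0]]
    - [-1,[0,0,0],[0,0,-0.162]]
    - [-1,[0,0,0],[0,0,-0.162]]
    - [-1,[0,0,0.08],[0,0,-0.162]]
    - [-1,[0,0,0.1],[0,0,0]]

```text
t: 6.5
ee_pos: [477.4, 163.2, 88.4]
orientation: [3.132, 0.244, -0.002]
ft_force: [0.5, 0.8, -1.8]
width: 13.8
grasp_force: 30.0
```

>>> jog_arm:
  commands:
    - [-1,[0,0,0],[0,0,0]]
    - [-1,[0,0,0],[0,0,0]]
    - [-1,[0,0,0],[0,0,0]]

```text
t: 6.8
ee_pos: [478.1, 162.9, 89.5]
orientation: [3.132, 0.239, -0.0]
ft_force: [-0.4, 0.0, -0.9]
width: 13.8
grasp_force: 30.0
```

```bash
python3 -c "
from h import *
to(478.4,163.4,64,8.8)
o=get_obs()
for n in('side','top'):
    d=get_image(n); i=d['image']; P=pts(d); I=i.astype(int)
    k=(I[...,2]>100)&(I[...,1]<80)&(I[...,0]<80)&(abs(P[...,0]-478)<35)&(abs(P[...,1]-163)<35)&(P[...,2]>60)
    print(n,k.sum(),np.round(P[k].mean(0),1) if k.any() else '')
    if k.any(): print(np.round(P[k][::5]).astype(int).tolist())
    i=i[150:300,270:410] if n=='side' else i[180:265,235:400]
    cv2.imwrite('pics/p_%s.png'%n,cv2.resize(i,(480,int(480*i.shape[0]/i.shape[1])),interpolation=2))
"
```

```text
t 6.8 pos [478.1 162.9  89.5] yaw 8.72 tilt [-0.0003 -0.    ] q6 1.72 F [-0.4  0.  -0.9] w 13.8
shift [ 0.4 -0.4 25.5] rz -0.08
side 35 [487.4 179.7 156.9]
[[503, 188, 260], [497, 194, 261], [478, 198, 259], [491, 171, 102], [460, 170, 107], [490, 170, 93], [489, 171, 89]]
top 0
```

View pics/p_side.png

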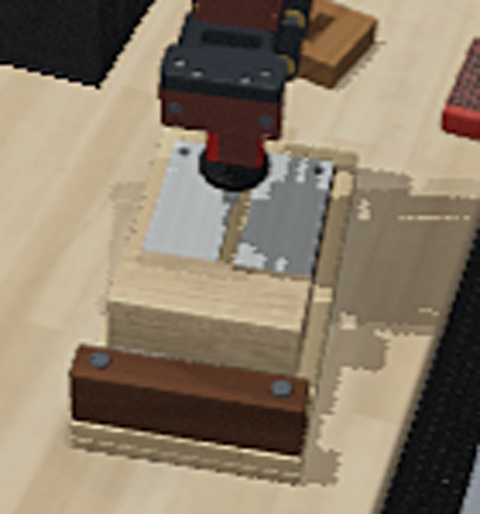

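The stop hangs upright over the slot, with its collar at (235,170) in the crop. I'll lower it and feel for the slot.

>>> jog_arm:
  commands:
    - [-1,[0.005,0,0.1],[0,0,0]]
    - [-1,[0,0,0.08],[0,0,0]]
    - [-1,[0,0,0.05],[0,0,0]]
    - [-1,[0,0,0.02],[0,0,0]]
    - [-1,[0,0,0.01],[0,0,0]]
    - [-1,[0,0,0.01],[0,0,0]]
    - [-1,[0,0,0],[0,0,0]]
    - [-1,[0,0,0],[0,0,0]]

```text
t: 7.7
ee_pos: [478.7, 163.1, 62.9]
orientation: [-3.132, -0.242, -0.001]
ft_force: [-0.8, -0.5, -0.9]
width: 13.8
grasp_force: 30.0
```

>>> jog_arm:
  commands:
    - [-1,[0,0,0.007],[0,0,0]]
    - [-1,[0,0,0.007],[0,0,0]]
    - [-1,[0,0,0.006],[0,0,0]]
    - [-1,[0,0,0],[0,0,0]]
    - [-1,[0,0,0],[0,0,0]]

```text
t: 8.2
ee_pos: [478.7, 163.1, 60.9]
orientation: [-3.132, -0.242, -0.0]
ft_force: [-0.5, 0.8, 3.8]
width: 13.8
grasp_force: 30.0
```

>>> jog_arm:
  commands:
    - [-1,[-0.005,0,0],[0,0,0]]
    - [-1,[-0.005,0,0],[0,0,0]]
    - [-1,[0,0,0],[0,0,0]]
    - [-1,[0,0,0],[0,0,0]]

```text
t: 8.6
ee_pos: [478.2, 163.1, 60.9]
orientation: [-3.132, -0.242, -0.002]
ft_force: [2.2, -0.2, 3.6]
width: 14.3
grasp_force: 30.0
```

>>> jog_arm:
  commands:
    - [-1,[-0.005,0,0],[0,0,0]]
    - [-1,[-0.005,0,0],[0,0,0]]
    - [-1,[0,0,0],[0,0,0]]
    - [-1,[0,0,0],[0,0,0]]

```text
t: 9.0
ee_pos: [475.4, 162.5, 60.1]
orientation: [3.132, 0.242, -0.004]
ft_force: [-0.0, 0.2, -0.9]
width: 14.0
grasp_force: 30.0
```

>>> jog_arm:
  commands:
    - [-1,[0,0,0.007],[0,0,0]]
    - [-1,[0,0,0.007],[0,0,0]]
    - [-1,[0,0,0.006],[0,0,0]]
    - [-1,[0,0,0],[0,0,0]]
    - [-1,[0,0,0],[0,0,0]]

```text
t: 9.5
ee_pos: [476.5, 162.8, 58.6]
orientation: [3.132, 0.242, -0.0]
ft_force: [0.9, 0.2, -1.3]
width: 14.1
grasp_force: 30.0
```

>>> jog_arm:
  commands:
    - [-1,[0,0,0.015],[0,0,0]]
    - [-1,[0,0,0.015],[0,0,0]]
    - [-1,[0,0,0.02],[0,0,0]]
    - [-1,[0,0,0.02],[0,0,0]]
    - [-1,[0,0,0.02],[0,0,0]]
    - [-1,[0,0,0.01],[0,0,0]]
    - [-1,[0,0,0],[0,0,0]]
    - [-1,[0,0,0],[0,0,0]]

```text
t: 10.3
ee_pos: [476.6, 162.8, 48.7]
orientation: [3.132, 0.242, -0.0]
ft_force: [-0.2, -0.3, -0.6]
width: 13.8
grasp_force: 30.0
```

>>> jog_arm:
  commands:
    - [-1,[0,0,0.013],[0,0,0]]
    - [-1,[0,0,0],[0,0,0]]
    - [-1,[0,0,0],[0,0,0]]
    - [-1,[0,0,0],[0,0,0]]

```text
t: 10.7
ee_pos: [476.6, 162.8, 47.4]
orientation: [-3.132, -0.242, -0.0]
ft_force: [-0.3, 1.0, -1.2]
width: 13.8
grasp_force: 30.0
```

>>> jog_arm:
  commands:
    - [-1,[0,0,0],[0,0,-0.11]]
    - [-1,[0,0,0],[0,0,-0.11]]
    - [-1,[0,0,0],[0,0,-0.11]]
    - [-1,[0,0,0],[0,0,-0.11]]
    - [-1,[0.002,0.001,0],[0,0,-0.11]]
    - [-1,[0,0,0],[0,0,0]]
    - [-1,[0,0,0],[0,0,0]]

```text
t: 11.4
ee_pos: [476.8, 162.8, 47.4]
orientation: [3.009, 0.904, 0.0]
ft_force: [0.1, 0.1, 0.0]
width: 13.9
grasp_force: 30.0
```

>>> jog_arm:
  commands:
    - [-1,[0.002,0.001,0],[0,0,-0.11]]
    - [-1,[0.002,0.001,0],[0,0,-0.11]]
    - [-1,[0.001,0.001,0],[0,0,-0.11]]
    - [-1,[0.001,0.001,0],[0,0,-0.11]]
    - [-1,[0.001,0.002,0],[0,0,-0.11]]
    - [-1,[0,0,0],[0,0,0]]
    - [-1,[0,0,0],[0,0,0]]

```text
t: 12.1
ee_pos: [477.7, 162.9, 47.4]
orientation: [-2.746, -1.526, 0.0]
ft_force: [0.6, 0.3, -1.3]
width: 13.7
grasp_force: 30.0
```

>>> jog_arm:
  commands:
    - [-1,[0,0.001,0],[0,0,-0.112]]
    - [-1,[0,0.001,0],[0,0,-0.112]]
    - [-1,[0,0.001,0],[0,0,-0.112]]
    - [-1,[0,0.001,0],[0,0,-0.112]]
    - [-1,[0,0.001,0],[0,0,-0.112]]
    - [-1,[0,0.001,0],[0,0,-0.112]]
    - [-1,[0,0.001,0],[0,0,-0.112]]
    - [-1,[0,0.001,0],[0,0,-0.112]]
    - [-1,[0,0,0],[0,0,0]]
    - [-1,[0,0,0],[0,0,0]]

```text
t: 13.1
ee_pos: [478.5, 162.6, 47.4]
orientation: [-2.052, -2.379, -0.0]
ft_force: [-0.0, 0.2, -1.4]
width: 14.2
grasp_force: 30.0
```

```bash
python3 -c "
from h import *
from m import meas
to(476,162.9,47,98.8)
d=get_image('top'); meas('top',pts(d),d['image']); d=get_image('side'); meas('side',pts(d),d['image'])" 2>&1 | grep -v -E "bar|block|plate|base"
```

```text
t 13.1 pos [478.5 162.6  47.4] yaw 98.43 tilt [-0.  0.] q6 0.16 F [-0.   0.2 -1.4] w 14.2
shift [ 0.6 -2.4  0.4] rz -0.37
top fence 646 (array([453.4, 319.3]), array([128.3,  23.8]), 8.5) z 61.4
top offcut 557 (array([462.8, 269.1]), array([106.8,  28.9]), 8.2) z 69.3
side fence 895 (array([451.4, 318.5]), array([129.5,  27.7]), 8.6) z 62.2
side offcut 940 (array([460.6, 257.8]), array([109.6,  48.1]), 7.3) z 70.9
```

>>> jog_arm:
  commands:
    - [-1,[0.03,0,0],[0,0,-0.008]]
    - [-1,[0.05,0,0],[0,0,0]]
    - [-1,[0.05,0,0],[0,0,0]]
    - [-1,[0.05,0,0],[0,0,0]]
    - [-1,[0.05,0,0],[0,0,0]]
    - [-1,[0.05,0,0],[0,0,0]]
    - [-1,[0.05,0,0],[0,0,0]]
    - [-1,[0.05,0,0],[0,0,0]]
    - [-1,[0.05,0,0],[0,0,0]]
    - [-1,[0.03,0,0],[0,0,0]]

```text
t: 14.2
ee_pos: [471.3, 208.6, 47.4]
orientation: [2.04, 2.389, 0.0]
ft_force: [-0.1, 0.1, -0.2]
width: 13.5
grasp_force: 30.0
```

>>> jog_arm:
  commands:
    - [-1,[0.02,0,0],[0,0,0]]
    - [-1,[0.02,0,0],[0,0,0]]
    - [-1,[0.02,0,0],[0,0,0]]
    - [-1,[0.02,0,0],[0,0,0]]
    - [-1,[0.02,0,0],[0,0,0]]
    - [-1,[0.02,0,0],[0,0,0]]
    - [-1,[0.02,0,0],[0,0,0]]
    - [-1,[0.02,0,0],[0,0,0]]
    - [-1,[0.02,0,0],[0,0,0]]
    - [-1,[0,0,0],[0,0,0]]

```text
t: 15.2
ee_pos: [468.5, 226.2, 47.4]
orientation: [-2.04, -2.389, -0.0]
ft_force: [0.5, -0.0, -1.4]
width: 13.8
grasp_force: 30.0
```

```bash
cat > s.py <<'E'
from h import *
from m import meas
o=get_obs(); a=np.radians(8.8)
d=o["ee_pos"][:2]-[469.5,202.5]; print("TCP jig x,y",d@[np.cos(a),np.sin(a)],d@[-np.sin(a),np.cos(a)])
to(*o["ee_pos"],98.8)
d=get_image('top'); meas('top',pts(d),d['image']); d=get_image('side'); meas('side',pts(d),d['image'])
P=pts(d); I=d["image"].astype(int); c=np.array([469,201.5])
q=P[...,:2]-c; X=q@[np.cos(a),np.sin(a)]; Y=q@[-np.sin(a),np.cos(a)]; Z=P[...,2]
oc=(Z>66)&(Z<78)&(I[...,2]>150)&(abs(X)<60)&(Y>10)&(Y<112)
for lo,hi in((-48,-25),(-25,0),(0,25),(25,48)):
    k=oc&(X>lo)&(X<hi); print("side offcut Y",lo,np.round(np.percentile(Y[k],[2,98]),1))
cv2.imwrite("pics/s_%d.png"%(o["t"]*10),cv2.resize(d["image"][160:300,270:410],None,fx=3.5,fy=3.5,interpolation=2))
E
python3 s.py | grep -v -E "bar|block|plate|base"
```

```text
TCP jig x,y 2.630174442661825 23.54868748519
t 15.2 pos [468.5 226.2  47.4] yaw 99.02 tilt [0.0001 0.0001] q6 0.27 F [ 0.5 -0.  -1.4] w 13.8
shift [0. 0. 0.] rz 0.22
top fence none
top offcut none
side fence 908 (array([452.4, 311.7]), array([129.6,  41. ]), 8.4) z 62.2
side offcut 923 (array([458.4, 272.6]), array([108.9,  48. ]), 7.6) z 70.8
side offcut Y -48 [53.7 94.4]
side offcut Y -25 [53.7 93. ]
side offcut Y 0 [51.5 92.9]
side offcut Y 25 [51.6 93.3]
```

>>> jog_arm:
  commands:
    - [-1,[0.01,0,0],[0,0,0]]
    - [-1,[0.01,0,0],[0,0,0]]
    - [-1,[0.01,0,0],[0,0,0]]
    - [-1,[0.01,0,0],[0,0,0]]
    - [-1,[0.01,0,0],[0,0,0]]
    - [-1,[0.01,0,0],[0,0,0]]
    - [-1,[0.01,0,0],[0,0,0]]
    - [-1,[0.01,0,0],[0,0,0]]
    - [-1,[0,0,0],[0,0,0]]

```text
t: 16.2
ee_pos: [467.2, 233.9, 47.4]
orientation: [-2.04, -2.389, -0.0]
ft_force: [-0.4, 0.0, -0.7]
width: 13.8
grasp_force: 30.0
```

>>> jog_arm:
  commands:
    - [-1,[0.005,0,0],[0,0,0]]
    - [-1,[0.005,0,0],[0,0,0]]
    - [-1,[0,0,0],[0,0,0]]
    - [-1,[0,0,0],[0,0,0]]

```text
t: 16.6
ee_pos: [467.1, 234.8, 47.4]
orientation: [-2.04, -2.389, 0.0]
ft_force: [-0.4, 0.5, -1.4]
width: 13.7
grasp_force: 30.0
```

>>> jog_arm:
  commands:
    - [-1,[0.005,0,0],[0,0,0]]
    - [-1,[0.005,0,0],[0,0,0]]
    - [-1,[0,0,0],[0,0,0]]
    - [-1,[0,0,0],[0,0,0]]

```text
t: 17.0
ee_pos: [466.9, 235.8, 47.4]
orientation: [-2.04, -2.389, -0.0]
ft_force: [0.0, -0.5, -1.3]
width: 13.8
grasp_force: 30.0
```

>>> jog_arm:
  commands:
    - [-1,[0.005,0,0],[0,0,0]]
    - [-1,[0.005,0,0],[0,0,0]]
    - [-1,[0,0,0],[0,0,0]]
    - [-1,[0,0,0],[0,0,0]]

```text
t: 17.4
ee_pos: [466.8, 236.8, 47.4]
orientation: [-2.04, -2.389, -0.0]
ft_force: [0.6, -0.5, -0.9]
width: 14.1
grasp_force: 30.0
```

>>> jog_arm:
  commands:
    - [-1,[0.005,0,0],[0,0,0]]
    - [-1,[0,0,0],[0,0,0]]
    - [-1,[0,0,0],[0,0,0]]

```text
t: 17.7
ee_pos: [466.7, 237.3, 47.4]
orientation: [-2.04, -2.389, -0.0]
ft_force: [0.2, -0.4, -0.8]
width: 14.1
grasp_force: 30.0
```

```bash
python3 s.py | grep -v -E "bar|block|plate|base"
```

```text
TCP jig x,y 2.5676872651723013 34.77190743044562
t 17.7 pos [466.7 237.3  47.4] yaw 99.01 tilt [0. 0.] q6 0.29 F [ 0.2 -0.4 -0.8] w 14.1
shift [0. 0. 0.] rz 0.21
top fence none
top offcut none
side fence 902 (array([451.5, 317.6]), array([129.5,  29.7]), 9.0) z 62.2
side offcut 940 (array([456.6, 284.3]), array([109.4,  47.3]), 7.1) z 70.8
side offcut Y -48 [ 64.2 104.5]
side offcut Y -25 [ 64.9 104.7]
side offcut Y 0 [ 63.1 103.7]
side offcut Y 25 [ 62.1 103.8]
```

>>> jog_arm:
  commands:
    - [-1,[0.005,0,0],[0,0,0]]
    - [-1,[0,0,0],[0,0,0]]
    - [-1,[0,0,0],[0,0,0]]

```text
t: 18.1
ee_pos: [466.7, 237.7, 47.4]
orientation: [2.04, 2.389, 0.0]
ft_force: [0.1, -1.1, -1.6]
width: 13.6
grasp_force: 30.0
```

>>> jog_arm:
  commands:
    - [-1,[0.005,0,0],[0,0,0]]
    - [-1,[0,0,0],[0,0,0]]
    - [-1,[0,0,0],[0,0,0]]

```text
t: 18.4
ee_pos: [466.6, 238.1, 47.4]
orientation: [2.04, 2.389, -0.0]
ft_force: [0.6, -1.6, -1.4]
width: 13.5
grasp_force: 30.0
```

>>> jog_arm:
  commands:
    - [-1,[0.004,0,0],[0,0,0]]
    - [-1,[0,0,0],[0,0,0]]
    - [-1,[0,0,0],[0,0,0]]

```text
t: 18.7
ee_pos: [466.6, 238.3, 47.4]
orientation: [2.04, 2.389, -0.0]
ft_force: [2.5, -4.9, -0.3]
width: 13.9
grasp_force: 30.0
```

>>> jog_arm:
  commands:
    - [-1,[0.003,0,0],[0,0,0]]
    - [-1,[0,0,0],[0,0,0]]
    - [-1,[0,0,0],[0,0,0]]

```text
t: 19.0
ee_pos: [466.6, 238.3, 47.4]
orientation: [2.04, 2.389, -0.001]
ft_force: [1.3, -5.8, -0.0]
width: 13.8
grasp_force: 30.0
```

>>> jog_arm:
  commands:
    - [-1,[0.003,0,0],[0,0,0]]
    - [-1,[0,0,0],[0,0,0]]
    - [-1,[0,0,0],[0,0,0]]

```text
t: 19.3
ee_pos: [466.6, 238.4, 47.4]
orientation: [2.039, 2.389, -0.001]
ft_force: [3.0, -8.4, 0.4]
width: 13.9
grasp_force: 30.0
```

```bash
python3 s.py | grep -v -E "bar|block|plate|base"; ls pics
```

```text
TCP jig x,y 2.59753964927927 35.901506471810656
t 19.3 pos [466.6 238.4  47.4] yaw 99.02 tilt [ 0.0001 -0.001 ] q6 0.29 F [ 3.  -8.4  0.4] w 13.9
shift [0. 0. 0.] rz 0.22
top fence none
top offcut none
side fence 893 (array([451.1, 318.7]), array([129.8,  28.6]), 9.6) z 62.3
side offcut 932 (array([456.2, 284.9]), array([109.1,  45.4]), 9.1) z 70.8
side offcut Y -48 [ 66.2 104.6]
side offcut Y -25 [ 64.9 106. ]
side offcut Y 0 [ 64.  105.2]
side offcut Y 25 [ 63.9 105.5]
c1.png
c2.png
g.png
g_side.png
g_top.png
p_side.png
p_top.png
s_152.png
s_177.png
s_193.png
side0.png
top0.png
```

>>> jog_arm:
  commands:
    - [-1,[-0.004,0,0],[0,0,0]]
    - [-1,[0,0,0.006],[0,0,0]]
    - [-1,[0,0,0.006],[0,0,0]]
    - [-1,[0,0,0],[0,0,0]]
    - [-1,[0,0,0],[0,0,0]]

```text
t: 19.9
ee_pos: [466.4, 238.3, 46.3]
orientation: [2.04, 2.389, -0.001]
ft_force: [2.4, -6.6, 1.3]
width: 14.1
grasp_force: 30.0
```

>>> jog_arm:
  commands:
    - [-0.6,[0,0,0],[0,0,0]]
    - [-0.55,[0,0,0],[0,0,0]]
    - [-0.4,[0,0,0],[0,0,0]]
    - [-0.2,[0,0,0],[0,0,0]]
    - [0,[0,0,0],[0,0,0]]
    - [0,[0,0,0],[0,0,0]]
    - [0,[0,0,0],[0,0,0]]

```text
t: 20.6
ee_pos: [466.4, 238.8, 46.2]
orientation: [-2.04, -2.389, -0.0]
ft_force: [0.5, -0.5, -0.4]
width: 43.7
grasp_force: 0.0
```

>>> jog_arm:
  commands:
    - [0,[0,0,-0.1],[0,0,0]]
    - [0,[0,0,-0.2],[0,0,0]]
    - [0,[0,0,-0.4],[0,0,0]]
    - [0,[0,0,-0.4],[0,0,0]]
    - [0,[-0.4,0,-0.2],[0,0,0]]
    - [0,[-0.4,0,0],[0,0,0]]
    - [0,[-0.4,0,0],[0,0,0]]
    - [0,[-0.4,0,0],[0,0,0]]
    - [0,[-0.4,0,0],[0,0,0]]
    - [0,[0,0,0],[0,0,0]]

```text
t: 21.6
ee_pos: [498.4, 37.7, 177.1]
orientation: [2.044, 2.384, 0.0]
ft_force: [-0.0, -0.1, 0.7]
width: 43.5
grasp_force: 0.0
```

```bash
python3 s.py | grep -v -E "bar|block|plate|base"; python3 - <<'E'
from h import *
a=np.radians(8.8)
for n,c in(("side",[469,201.5]),("top",[470,203.5])):
    d=get_image(n);P=pts(d);I=d["image"].astype(int);q=P[...,:2]-np.array(c);X=q@[np.cos(a),np.sin(a)];Y=q@[-np.sin(a),np.cos(a)]
    k=(I[...,2]>100)&(I[...,1]<80)&(I[...,0]<80)&(abs(X)<40)&(abs(Y-39)<40)&(P[...,2]>40)&(P[...,2]<100)
    t=k&(P[...,2]>77)
    print(n,k.sum(),t.sum(),"maxz",P[k][:,2].max() if k.any() else 0)
    if t.any(): print(cv2.minAreaRect(np.stack([X[t],Y[t]],1).astype(np.float32)))
    i=d["image"]; i=i[160:300,270:410] if n=="side" else i[170:275,230:390]
    cv2.imwrite(f"pics/f_{n}.png",cv2.resize(i,(400,400*i.shape[0]//i.shape[1]),interpolation=2))
A=cv2.imread("pics/f_side.png");B=cv2.imread("pics/f_top.png");B=cv2.copyMakeBorder(B,0,A.shape[0]-B.shape[0],0,0,0);cv2.imwrite("pics/f.png",np.hstack([A,B]))
E
```

```text
TCP jig x,y 3.3065659609731353 -167.2595768348497
t 21.6 pos [498.4  37.7 177.1] yaw 98.77 tilt [ 0.0012 -0.0007] q6 -0.1 F [-0.  -0.1  0.7] w 43.5
shift [0. 0. 0.] rz -0.03
top fence 591 (array([453.4, 319.1]), array([128.8,  24.5]), 9.7) z 61.4
top offcut 482 (array([460. , 286.7]), array([105.9,  39.9]), 8.7) z 69.2
side fence 880 (array([451.1, 317.7]), array([129.9,  28.3]), 8.6) z 62.3
side offcut 986 (array([456.5, 284.8]), array([108.9,  47.1]), 8.5) z 70.7
side offcut Y -48 [ 62.9 105.3]
side offcut Y -25 [ 62.9 105.1]
side offcut Y 0 [ 62.2 104.7]
side offcut Y 25 [ 62.1 104.9]
side 99 77 maxz 85.31733900705103
((-0.22511625289916992, 40.90109634399414), (34.1849365234375, 13.093384742736816), 89.68504333496094)
top 84 83 maxz 84.35361077788093
((0.9459829330444336, 39.873390197753906), (32.238094329833984, 12.70864200592041), 89.7626953125)
```

View pics/f.png

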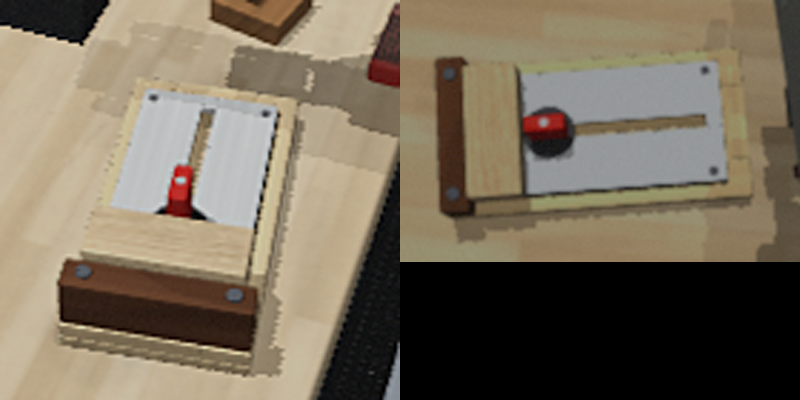

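The offcut is square against the fence (edge at (520,130) in the top crop). The released stop's collar touches it at (548,132), with the bar along the slot. Everything is within tolerance, so I'm handing in.

```bash
python3 -c "
from h import *
print(close_job())"
```

```text
the job is handed in; nothing more can be done
None
```

The job is handed in: the T-stop is locked in the slot and released, touching the offcut, which is square and home against the fence by the last pictures. The hand-in gave no verdict.

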